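Find the loose clamp bolt on the cell changer and hold its cap open

TASK

First slide the round steel parts dish along the bench, without lifting it, until it sits fully on the round rubber pad; then tap the cell changer's three clamp bolts from above until you find the loose one, which gives and stays sunk. Lift only that bolt's cap by its handle to about 45 degrees and finish while still holding it open for the colleague across the bench; leave the other caps shut and everything else where it is.

Things in the scene. Friction and masses are not known exactly. Their poses are not given: they have to be found in the camera images.
- changer: sample-cell changer: fixed white and grey block 162 mm deep (its x, from -60 to +102.5 mm), 270 mm wide (y) and 60 mm high, on the bench; origin on the bench under the port row, x axis from the robot's side towards the far side, y to the left, z up. Three identical stations, left, middle, right, at y = +80, 0, -80 mm: each has a hinged grey cap (over the port) and, on the far side at x = +70 mm, a steel clamp bolt
- dish_center (a point): round open steel parts dish, outer diameter 88 mm at the foot and 100 mm at the rim, 28 mm high, wall and floor 3 mm, 0.25 kg, loose on the bench, empty; point: its centre, half-way up (14 mm above the bench)
- pad: flat dark round rubber pad, 120 mm across, 1 mm thick, flush (no edge to climb), fixed on the bench; origin at its centre
- bolttop_left (a point): left clamp bolt: upright steel socket-head bolt, head 18 mm in diameter and 10 mm tall; point: the centre of its top, 74 mm above the bench at the start; moves with the bolt
- bolt_left (a joint): how far the left bolt has sunk: 0 at the start for tight and loose bolts alike; a tight bolt does not give (under about 2 mm when pushed hard), the loose one sinks 8 mm under a downward push of about 3 to 5 N and stays down (m)
- handle_left (a point): left cap's handle: middle of a level steel bar, 10 mm in diameter, 36 mm long along the changer's y, carried on one 8 mm stem in its middle, 29 mm above the cap's top face when shut (95 mm above the bench), 18 mm to the far side of the changer's origin; moves with the cap
- hinge_left (a point): left cap's hinge axis, along the changer's y, on the cap's robot-side edge, 64 mm above the bench; the handle bar lies 52 mm to the far side of it and 31 mm above it when shut
- cap_left (a joint): opening angle of the left cap (62 x 52 x 8 mm, 0.12 kg): 0 shut, grows as its far edge is lifted up and over towards the robot; stop at 1.2; falls shut when let go (rad)
- bolttop_middle (a point): middle clamp bolt: upright steel socket-head bolt, head 18 mm in diameter and 10 mm tall; point: the centre of its top, 74 mm above the bench at the start; moves with the bolt
- bolt_middle (a joint): how far the middle bolt has sunk: 0 at the start for tight and loose bolts alike; a tight bolt does not give (under about 2 mm when pushed hard), the loose one sinks 8 mm under a downward push of about 3 to 5 N and stays down (m)
- handle_middle (a point): middle cap's handle: middle of a level steel bar, 10 mm in diameter, 36 mm long along the changer's y, carried on one 8 mm stem in its middle, 29 mm above the cap's top face when shut (95 mm above the bench), 18 mm to the far side of the changer's origin; moves with the cap
- hinge_middle (a point): middle cap's hinge axis, along the changer's y, on the cap's robot-side edge, 64 mm above the bench; the handle bar lies 52 mm to the far side of it and 31 mm above it when shut
- cap_middle (a joint): opening angle of the middle cap (62 x 52 x 8 mm, 0.12 kg): 0 shut, grows as its far edge is lifted up and over towards the robot; stop at 1.2; falls shut when let go (rad)
- bolttop_right (a point): right clamp bolt: upright steel socket-head bolt, head 18 mm in diameter and 10 mm tall; point: the centre of its top, 74 mm above the bench at the start; moves with the bolt
- bolt_right (a joint): how far the right bolt has sunk: 0 at the start for tight and loose bolts alike; a tight bolt does not give (under about 2 mm when pushed hard), the loose one sinks 8 mm under a downward push of about 3 to 5 N and stays down (m)
- handle_right (a point): right cap's handle: middle of a level steel bar, 10 mm in diameter, 36 mm long along the changer's y, carried on one 8 mm stem in its middle, 29 mm above the cap's top face when shut (95 mm above the bench), 18 mm to the far side of the changer's origin; moves with the cap
- hinge_right (a point): right cap's hinge axis, along the changer's y, on the cap's robot-side edge, 64 mm above the bench; the handle bar lies 52 mm to the far side of it and 31 mm above it when shut
- cap_right (a joint): opening angle of the right cap (62 x 52 x 8 mm, 0.12 kg): 0 shut, grows as its far edge is lifted up and over towards the robot; stop at 1.2; falls shut when let go (rad)
- mouse: bystander, leave alone: computer mouse, 105 x 60 x 33 mm; origin at its underside
- screwdriver: bystander, leave alone: black-handled screwdriver, 160 mm, lying to the right of the changer
- marker: bystander, leave alone: grey marker pen, 134 mm, lying
- jar: bystander, leave alone: amber jar, 56 mm across, 70 mm high; origin at its underside
- bottle: bystander, leave alone: small amber bottle, 48 mm across, 100 mm high; origin at its underside
- cuvettebox: bystander, leave alone: white box of cuvettes, 60 x 110 mm, 40 mm high; origin at its underside
Not all that is in view belongs to the job. Several things look just like the part that bears dish_center: the one meant starts nearest to the robot's base.

How it is judged:
By the outcome, as a careful person would: the job done as asked, in the order asked, and still so for the second after the job is handed in, while the arm keeps its last pose, push and grip.
It also fails if it takes over 72 s, if anything falls off the work surface, if the arm or the gripper's body presses on something with over 40 N, if the wrist force passes 120 N, or if a joint passes its speed limit or range.

ROBOT

A 6-joint arm with a two-finger parallel gripper is mounted at the origin on the work surface. World frame = base frame: x ahead of the robot, y to its left, z up, the work surface at z = 0. Lengths are in m, angles in degrees, forces in N, time in s.
With the tool pointing down it reaches from about 0.4 to 0.825 m from the base axis. Payload 7 kg.
Tool frame: the origin (TCP) lies at the very end of the fingers, on their centre line; the grasp point (between the pads) lies 19 mm behind it; z points along the fingers, y is the line along which they close (so a half turn about z gives the same grasp; the last joint's range is limited). The gripper opens to 88 mm and grips with 3 to 60 N. Pads are 19 mm wide; open, the fingers measure 130 mm over their backs; the gripper's body (78 mm by 193 mm) begins 47 mm behind the grasp point.
Start: joints at [-60.212, 20.546, 0.682, 0, -70.136, -16.507], TCP at [0.155, -0.657, 0.227] pointing down, gripper open.
Joint ranges: [-176.03, 176.03], [-82.01, 121.73], [-58.28, 71.71], [-173.87, 95.51], [-174.79, -0.11], [-173.66, 173.66]. Speed limits (degrees/s): [136.94, 136.94, 172.46, 180, 180, 180].

INTERFACE

Orientations are given as [roll, pitch, yaw] about the fixed x, y, z axes, in that order (R = Rz(yaw) Ry(pitch) Rx(roll)).
In Python, from plant import ctrl gives the robot as it stands.
- The arm moves only by the tool carry_out, never from a script. Its argument "deltas" is a list that holds one entry, the list of rows, each a list of 5 numbers: the shift along the tool's x, y, z scaled (see below), then the turn about the tool's z scaled (see below), then the opening, from -1 (shut) to 1 (fully open). A call has 1 to 5 rows; each row is the pose to reach, as a shift and turn from the pose commanded when the call began, along the tool's axes at that moment, turning the shorter way round; what a row does not reach only later rows make up. The controller multiplies each number of a shift by 20 cm and each number of a turn by 2 pi rad. A row lasts 1/10 s, in which the tool goes at most 50 mm and 8.59 degrees, less where a joint would pass 70% of its speed; a pose out of reach is approached as far as the arm can. A call with a number of a shift or a turn outside -1 to 1 is refused whole. A call with a gripper value outside its range is refused whole. The fingers move at their own pace and stop on an object; the grip force is fixed at half the most. Time passes only in rows, so rows that repeat a pose let the fingers close. It gives the time, the measured TCP pose, the force, the opening and the grip force at its end, in the units of the state.
- ctrl.get_obs(): the state, without advancing time (a new reading comes with each control period).
- ctrl.snapshot(name): name is "scene" or "top"; returns a dict with "color" (400x640x3 uint8, red, green, blue), "camera_matrix" (3x3 intrinsics, pixels), "R" (3x3) and "t" (3): a world point X has camera coordinates R X + t. Camera axes: x right, y down, z forward; pixel columns grow to the right and rows downward; lengths in m; the calibration is good to about 2 mm. A picture is of the moment at which its call begins. There is no depth.
- ctrl.close_job(): hands the job in; it is judged then, once.
Trained networks look in a picture, given as the dict that the camera call returned (one of the last four; its "shot" number tells which), for a name from the list of things; names that differ only in an ending like _2 or _b are one class to them, and where a whole thing is asked for, a point or a joint stands for the part that bears it (a point fixed in the world has none). Each returns a list of dicts, best first, with "p" (0 to 1); they miss things now and then, are a little off and sometimes report something else, mostly with a low value. They report only what shows in the picture. A call takes as long as a camera call. They do not tell look-alikes from the thing itself.
- ctrl.search_frame(picture, name): "centre" ([column, row] in pixels, amid what is visible of it).
- ctrl.silhouettes(picture, name): "mask" (400x640 bool, what is visible of it) and "centre" ([column, row] in pixels, amid what is visible of it).
- ctrl.spot_point(picture, name): "centre" ([column, row] in pixels: a listed point, or the origin of a listed thing).
The state is a dict: "clock": time; "joint_pos": joint angles; "qvel": joint speeds; "tau": joint torques, N m; "tool_pos": TCP position; "orientation": TCP orientation; "force": force on the tool from outside, world axes, zero at the start; "moment": the same for the moment, N m; "opening": finger opening in m; "gripper_force": force on a finger pad.
Only numpy, scipy, OpenCV 4.12 (cv2) and the standard library are available. Lean on these libraries where they do the work, as an engineer would, in place of code of your own. Each camera call takes 0.05 s, during which the arm holds its last target. There are 200 camera calls.

## Working session

There is one attempt and no reset: what is moved stays moved. The work goes in short steps, Python scripts to look and compute and a tool call to move; the robot and the scene stay as the last step left them, time stands still between calls to the robot, and variables do not carry over. Pictures are saved under pics/ and viewed, at most 10 in all, crops included, and the job is handed in when it is done.

Besides the shell and the picture viewer there is one more tool, called after ">>>" as name(argument=value, ...), one argument or row to a line, values as JSON. carry_out: Moves the arm, as the interface text tells. Its arguments: {"type":"object","properties":{"deltas":{"type":"array"}},"required":["deltas"]}

```bash
mkdir -p pics; ls
cat > h.py <<'E'
import numpy as np, cv2
from plant import ctrl
def ray(s,px):
    K=np.array(s["camera_matrix"]);R=np.array(s["R"]);t=np.array(s["t"])
    d=R.T@np.linalg.solve(K,[px[0],px[1],1.]); return -R.T@t,d
def onz(s,px,z):
    c,d=ray(s,px); return c+d*(z-c[2])/d[2]
def proj(s,X):
    p=np.array(s["camera_matrix"])@(np.array(s["R"])@np.array(X)+np.array(s["t"])); return p[:2]/p[2]
def tri(obs):
    A=0;b=0
    for s,px in obs:
        c,d=ray(s,px);d/=np.linalg.norm(d);P=np.eye(3)-np.outer(d,d);A=A+P;b=b+P@c
    return np.linalg.solve(A,b)
def save(s,n): cv2.imwrite(f"pics/{n}.png",s["color"][:,:,::-1])
E
python3 - <<'E'
from h import *
np.set_printoptions(precision=4,suppress=True)
print(ctrl.get_obs())
Z=dict(changer=0,dish_center=.014,pad=0.001,bolttop_left=.074,handle_left=.095,hinge_left=.064,mouse=0,jar=0,bottle=0,cuvettebox=0,screwdriver=0.01,marker=.005)
for n in("scene","top"):
    s=ctrl.snapshot(n);save(s,n)
    print(n,-np.array(s["R"]).T@s["t"])
    for k,z in Z.items():
        for r in ctrl.spot_point(s,k)[:5]: print(k,np.round(r["p"],2),np.round(r["centre"]),onz(s,r["centre"],z))
E
```

```text
pics
{'clock': 0.0, 'joint_pos': array([-60.2129,  20.592 ,   0.6322,  -0.02  , -70.1362, -16.508 ]), 'qvel': array([ 0.0007, -0.0071, -0.0168,  0.0828,  0.0439,  0.0731]), 'tau': array([ -0.0011, -58.2712,  29.3049,   6.9971,   0.0068,  -0.0002]), 'tool_pos': array([ 0.1549, -0.6565,  0.2256]), 'orientation': array([ 179.9026,   -0.0092, -166.7277]), 'force': array([ 0.2748,  0.0397, -0.3592]), 'moment': array([0.0176, 0.0022, 0.0035]), 'gripper_force': 0.0, 'opening': 0.08766798626831554}
scene [ 1.1552 -0.7767  1.3544]
changer 0.56 [288. 242.] [ 0.5385 -0.144   0.    ]
dish_center 0.95 [330. 146.] [0.3935 0.3066 0.014 ]
dish_center 0.92 [401. 151.] [0.6368 0.4505 0.014 ]
dish_center 0.82 [343. 191.] [0.5696 0.1468 0.014 ]
dish_center 0.53 [373. 174.] [0.6119 0.2868 0.014 ]
pad 0.93 [374. 175.] [0.6118 0.294  0.001 ]
bolttop_left 0.57 [321. 229.] [ 0.6285 -0.0701  0.074 ]
hinge_left 0.81 [300. 212.] [ 0.522 -0.051  0.064]
mouse 0.9 [194. 263.] [ 0.3373 -0.3933  0.    ]
mouse 0.24 [375. 174.] [0.6131 0.2972 0.    ]
jar 0.49 [379. 143.] [0.5358 0.4492 0.    ]
bottle 0.62 [380. 225.] 
[... 483 characters left out ...]
 [384. 180.] [ 0.6173 -0.1663  0.014 ]
pad 0.95 [232. 182.] [0.6132 0.2877 0.001 ]
bolttop_left 0.52 [358. 173.] [ 0.6218 -0.0812  0.074 ]
handle_left 0.89 [351. 187.] [ 0.5785 -0.0591  0.095 ]
hinge_left 0.97 [345. 206.] [ 0.5285 -0.0458  0.064 ]
mouse 0.67 [464. 277.] [ 0.3298 -0.3907  0.    ]
mouse 0.48 [381. 194.] [ 0.5766 -0.1595  0.    ]
jar 0.78 [178. 210.] [0.5294 0.4447 0.    ]
bottle 0.83 [291. 143.] [0.7363 0.1126 0.    ]
cuvettebox 0.58 [364. 132.] [ 0.7702 -0.1115  0.    ]
cuvettebox 0.46 [345. 208.] [ 0.5337 -0.0495  0.    ]
cuvettebox 0.27 [387. 178.] [ 0.6252 -0.1781  0.    ]
screwdriver 0.85 [460. 213.] [ 0.5152 -0.3897  0.01  ]
marker 0.65 [174. 264.] [0.3717 0.4459 0.005 ]
```

View pics/scene.png

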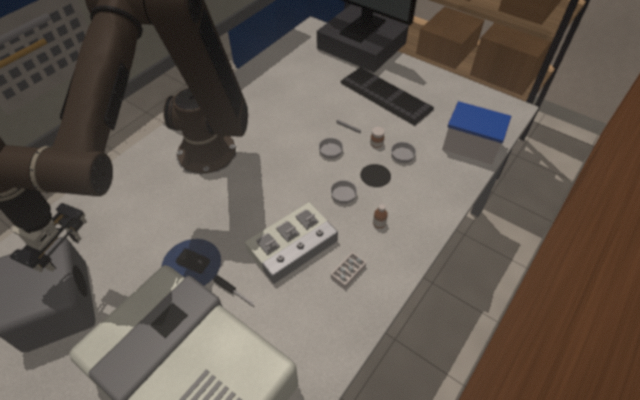

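View pics/top.png

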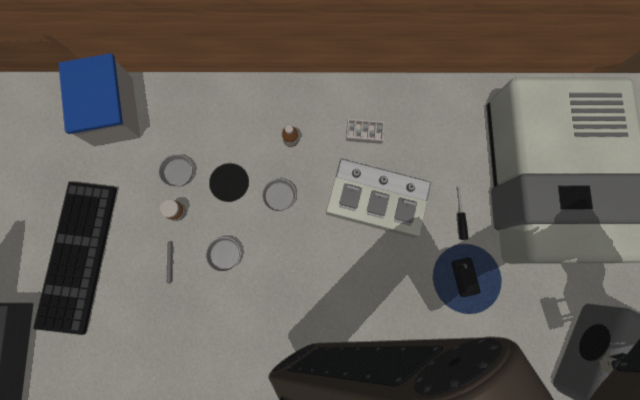

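Run:
```python
from h import *
np.set_printoptions(precision=4,suppress=True)
S={n:ctrl.snapshot(n) for n in("scene","top")}
for n,s in S.items():
    for k,z in dict(bolttop=.074,handle=.095,hinge=.064).items():
        for side in("left","middle","right"):
            for r in ctrl.spot_point(s,k+"_"+side)[:3]: print(n,k,side,np.round(r["p"],2),np.round(r["centre"],1),onz(s,r["centre"],z))
    for r in ctrl.silhouettes(s,"dish_center")[:4]+ctrl.silhouettes(s,"pad")[:1]:
        m=r["mask"].astype(np.uint8);c=max(cv2.findContours(m,0,1)[0],key=len)
        print(n,"mask",np.round(r["p"],2),r["centre"],m.sum(),cv2.minEnclosingCircle(c))
```

```text
scene bolttop left 0.46 [318.  229.7] [ 0.6219 -0.0791  0.074 ]
scene bolttop middle 0.41 [302.  243.7] [ 0.613  -0.1541  0.074 ]
scene bolttop right 0.57 [376.8 142.3] [0.5602 0.3827 0.074 ]
scene bolttop right 0.51 [292.4 227.4] [ 0.5476 -0.1224  0.074 ]
scene bolttop right 0.46 [283.6 254.7] [ 0.5913 -0.2219  0.074 ]
scene handle left 0.68 [309.7 217.3] [ 0.5784 -0.0669  0.095 ]
scene handle middle 0.75 [287.9 228. ] [ 0.5472 -0.1438  0.095 ]
scene handle right 0.63 [271.3 240.9] [ 0.536  -0.2147  0.095 ]
scene hinge left 0.81 [300.5 213.3] [ 0.5285 -0.0547  0.064 ]
scene hinge middle 0.77 [281.3 224.6] [ 0.5055 -0.1307  0.064 ]
scene hinge middle 0.16 [261.5 234.3] [ 0.4775 -0.2004  0.064 ]
scene hinge right 0.67 [262.9 236. ] [ 0.4857 -0.2027  0.064 ]
scene mask 0.9 [402.8, 153.5] 446 ((402.8333435058594, 151.5), 12.660176277160645)
scene mask 0.63 [329.6, 146.6] 441 ((329.8740539550781, 147.5229034423828), 12.385721206665039)
scene mask 0.62 [345.0, 189.7] 513 ((342.7272644042969, 191.5454559326172), 13.514716148376465)
scene mask 0.47 [306.8, 217.8] 259 ((306.0, 218.5), 10.307
[... 690 characters left out ...]
33  0.064 ]
top hinge middle 0.59 [371.3 215.8] [ 0.5013 -0.1183  0.064 ]
top hinge right 0.76 [400.3 223. ] [ 0.4808 -0.1991  0.064 ]
top hinge right 0.56 [381.5 195.2] [ 0.5601 -0.149   0.064 ]
top hinge right 0.15 [232.6 182.2] [0.5984 0.2731 0.064 ]
top mask 0.89 [175.3, 170.3] 917 ((174.9130096435547, 170.4718780517578), 17.44753074645996)
top mask 0.81 [222.2, 252.7] 964 ((222.97467041015625, 254.3649139404297), 18.07754898071289)
top mask 0.79 [280.3, 196.9] 897 ((278.4353942871094, 194.47752380371094), 17.170974731445312)
top mask 0.32 [171.9, 208.2] 388 ((172.5, 209.0), 12.855060577392578)
top mask 0.6 [229.6, 182.3] 1237 ((228.78260803222656, 181.8913116455078), 20.126184463500977)
```

The scene view shows three dishes at about (330,146), (343,191) and (403,151), and the pad at (375,175). The changer is at about (290,240), with its caps on the robot's side and its bolts on the far side. The top view agrees: dishes at (224,253), (280,195) and (177,170), pad at (229,182), bolts at (357,173), (384,180) and (411,187).

The dish nearest the base is at about (0.398, 0.305) and the pad is at (0.6125, 0.291). I'll put the shut fingers inside the dish and push its leading wall.

>>> carry_out(
  deltas=[
    [[0, 0, -0.25, 0, -1], [-0.1, 0.2, -0.4, 0.02, -1], [-0.457, 0.955, -0.4, 0.037, -1], [-0.457, 0.955, -0.4, 0.037, -1], [-0.457, 0.955, -0.4, 0.037, -1]],
  ],
)

```text
clock: 3.0
tool_pos: [0.1959, -0.4682, 0.3063]
orientation: [-180.0, 0.0, 179.9]
force: [2.0, 0.2, 0.1]
opening: 0.0529
gripper_force: 0.0
```

>>> carry_out(
  deltas=[
    [[-1, 1, 0, 0, -1], [-1, 1, 0, 0, -1], [-1, 1, 0, 0, -1], [-1, 1, 0, 0, -1], [-1, 1, 0, 0, -1]],
  ],
)

```text
clock: 3.5
tool_pos: [0.3738, -0.2915, 0.3069]
orientation: [-180.0, 0.1, 180.0]
force: [0.8, -1.7, 0.2]
opening: 0.0135
gripper_force: 0.0
```

>>> carry_out(
  deltas=[
    [[-0.2, 1, 0, 0, -1], [-0.2, 1, 0, 0, -1], [-0.2, 1, 0, 0, -1], [-0.2, 1, 0, 0, -1], [-0.2, 1, 0, 0, -1]],
  ],
)

```text
clock: 4.0
tool_pos: [0.4138, -0.0888, 0.3068]
orientation: [179.9, 0.1, -179.7]
force: [-0.4, -0.3, -0.2]
opening: 0.0007
gripper_force: 0.0
```

>>> carry_out(
  deltas=[
    [[0, 1, 0, 0, -1], [0, 1, 0, 0, -1], [0, 1, 0, 0, -1], [0, 1, 0, 0, -1], [0, 1, 0, 0, -1]],
  ],
)

```text
clock: 4.5
tool_pos: [0.4131, 0.1112, 0.3063]
orientation: [180.0, 0.0, -179.7]
force: [-0.1, -0.9, -0.1]
opening: 0.0007
gripper_force: 0.0
```

>>> carry_out(
  deltas=[
    [[0.075, 0.97, 0, 0, -1], [0.075, 0.97, 0, 0, -1], [0.075, 0.97, 0.3, 0, -1], [0.075, 0.97, 0.6, 0, -1], [0.075, 0.97, 0.93, 0, -1]],
  ],
)

```text
clock: 5.0
tool_pos: [0.4, 0.287, 0.187]
orientation: [179.8, 0.1, -179.9]
force: [0.2, -0.3, -0.5]
opening: 0.0004
gripper_force: 0.0
```

Run:
```python
from h import *
np.set_printoptions(precision=4,suppress=True)
o=ctrl.get_obs();print(o["tool_pos"])
ims=[]
for n in("scene","top"):
    s=ctrl.snapshot(n)
    for k,z in(("dish_center",.014),("pad",.001)):
        for r in ctrl.spot_point(s,k)[:4]: print(n,k,np.round(r["p"],2),onz(s,r["centre"],z))
    c=proj(s,[.45,.3,.03]).astype(int);im=s["color"][:,:,::-1][max(c[1]-60,0):c[1]+60,max(c[0]-75,0):c[0]+75]
    ims.append(cv2.resize(im,(400,320)))
cv2.imwrite("pics/a.png",np.hstack(ims))
```

```text
[0.4   0.287 0.187]
scene dish_center 0.96 [0.5715 0.1506 0.014 ]
scene dish_center 0.96 [0.6505 0.445  0.014 ]
scene dish_center 0.74 [0.4007 0.298  0.014 ]
scene pad 0.86 [0.62   0.2975 0.001 ]
scene pad 0.48 [ 0.5388 -0.0136  0.001 ]
scene pad 0.24 [ 0.3327 -0.3941  0.001 ]
top dish_center 0.81 [0.5651 0.1369 0.014 ]
top dish_center 0.62 [0.6413 0.4558 0.014 ]
top dish_center 0.58 [0.3935 0.306  0.014 ]
top pad 0.7 [0.6163 0.2929 0.001 ]
top pad 0.26 [ 0.6051 -0.25    0.001 ]
```

View pics/a.png

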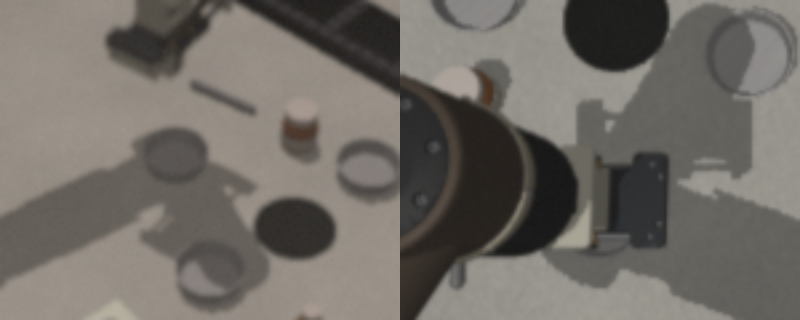

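The crop shows the gripper above the dish nearest the base, and the dish reads (0.398, 0.303). The pad reads about (0.615, 0.293). I'll lower the fingers into the dish.

>>> carry_out(
  deltas=[
    [[0.01, 0.08, 0.2, 0, -1], [0.01, 0.08, 0.4, 0, -1], [0.01, 0.08, 0.6, 0, -1], [0.01, 0.08, 0.65, 0, -1], [0.01, 0.08, 0.65, 0, -1]],
  ],
)

```text
clock: 5.8
tool_pos: [0.398, 0.3005, 0.058]
orientation: [-180.0, 0.0, 179.9]
force: [0.5, -0.5, 1.1]
opening: 0.0006
gripper_force: 0.0
```

>>> carry_out(
  deltas=[
    [[0, 0.01, 0.1, 0, -1], [0, 0.01, 0.2, 0, -1], [0, 0.01, 0.235, 0, -1], [0, 0.01, 0.235, 0, -1]],
  ],
)

```text
clock: 6.2
tool_pos: [0.3981, 0.3033, 0.0116]
orientation: [179.9, 0.1, 180.0]
force: [0.7, -0.2, 0.4]
opening: 0.0007
gripper_force: 0.0
```

>>> carry_out(
  deltas=[
    [[-0.1, -0.005, 0, 0, -1], [-0.2, -0.01, 0, 0, -1], [-0.3, -0.015, 0, 0, -1], [-0.4, -0.02, 0, 0, -1], [-0.5, -0.025, 0, 0, -1]],
  ],
)

```text
clock: 6.7
tool_pos: [0.4989, 0.2982, 0.0126]
orientation: [179.9, 0.1, 180.0]
force: [-1.2, 1.0, 0.3]
opening: 0.0002
gripper_force: 0.7
```

>>> carry_out(
  deltas=[
    [[-0.1, -0.005, 0, 0, -1], [-0.2, -0.01, 0, 0, -1], [-0.3, -0.015, 0, 0, -1], [-0.4, -0.02, 0, 0, -1], [-0.45, -0.025, 0, 0, -1]],
  ],
)

```text
clock: 7.2
tool_pos: [0.5895, 0.293, 0.0125]
orientation: [179.9, 0.1, 179.9]
force: [-3.1, 1.1, 2.9]
opening: 0.0001
gripper_force: 2.1
```

Run:
```python
from h import *
np.set_printoptions(precision=4,suppress=True)
o=ctrl.get_obs();print(o["tool_pos"],o["force"])
ims=[]
for n in("scene","top"):
    s=ctrl.snapshot(n)
    for k,z in(("dish_center",.014),("pad",.001)):
        for r in ctrl.spot_point(s,k)[:4]: print(n,k,np.round(r["p"],2),onz(s,r["centre"],z))
    c=proj(s,[.6,.3,.03]).astype(int);im=s["color"][:,:,::-1][max(c[1]-60,0):c[1]+60,max(c[0]-75,0):c[0]+75]
    ims.append(cv2.resize(im,(400,320)))
cv2.imwrite("pics/b.png",np.hstack(ims))
```

```text
[0.5895 0.293  0.0125] [-3.0524  1.1099  2.9472]
scene dish_center 0.76 [0.5689 0.1458 0.014 ]
scene dish_center 0.6 [0.6348 0.4539 0.014 ]
scene dish_center 0.42 [0.5607 0.299  0.014 ]
scene pad 0.84 [0.6121 0.2815 0.001 ]
scene pad 0.23 [ 0.5604 -0.205   0.001 ]
top dish_center 0.77 [0.5606 0.3002 0.014 ]
top dish_center 0.77 [0.5753 0.1458 0.014 ]
top pad 0.43 [0.6132 0.2955 0.001 ]
```

View pics/b.png

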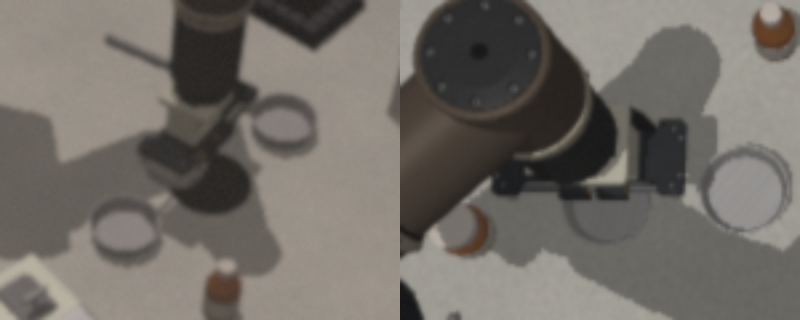

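The dish is sliding along in front of the fingers at about (0.561, 0.299), so it has about 52 mm left to go.

>>> carry_out(
  deltas=[
    [[-0.08, -0.01, 0, 0, -1], [-0.16, -0.02, 0, 0, -1], [-0.22, -0.03, 0, 0, -1], [-0.255, -0.035, 0, 0, -1], [-0.255, -0.035, 0, 0, -1]],
  ],
)

```text
clock: 8.0
tool_pos: [0.6389, 0.2854, 0.0103]
orientation: [180.0, 0.0, 179.9]
force: [-0.1, -0.2, -0.9]
opening: 0.0004
gripper_force: 0.0
```

>>> carry_out(
  deltas=[
    [[0.06, 0, 0, 0, -1], [0.06, 0, -0.1, 0, -1], [0.06, 0, -0.35, 0, -1], [0.06, 0, -0.6, 0, -1], [0.06, 0, -0.75, 0, -1]],
  ],
)

```text
clock: 8.5
tool_pos: [0.6266, 0.2863, 0.1648]
orientation: [179.9, 0.2, -180.0]
force: [0.3, 0.2, -0.4]
opening: 0.0004
gripper_force: 0.0
```

>>> carry_out(
  deltas=[
    [[0, -0.25, 0, 0, -1], [0, -0.5, 0, 0, -1], [0, -0.75, 0, 0, -1], [0, -1, 0, 0, -1], [0, -1, 0, 0, -1]],
  ],
)

```text
clock: 9.0
tool_pos: [0.6246, 0.0808, 0.1605]
orientation: [-180.0, -0.0, 179.7]
force: [0.4, 0.1, 1.2]
opening: 0.0003
gripper_force: 0.0
```

Run:
```python
from h import *
np.set_printoptions(precision=4,suppress=True)
o=ctrl.get_obs();print(o["tool_pos"],o["force"])
ims=[]
for n in("scene","top"):
    s=ctrl.snapshot(n)
    for k,z in(("dish_center",.014),("pad",.001)):
        for r in ctrl.spot_point(s,k)[:4]: print(n,k,np.round(r["p"],2),onz(s,r["centre"],z))
    c=proj(s,[.61,.29,.01]).astype(int);im=s["color"][:,:,::-1][max(c[1]-40,0):c[1]+40,max(c[0]-40,0):c[0]+40]
    ims.append(cv2.resize(im,(400,400),interpolation=cv2.INTER_CUBIC))
cv2.imwrite("pics/c.png",np.hstack(ims))
```

```text
[0.6246 0.0808 0.1605] [0.3649 0.0976 1.2208]
scene dish_center 0.91 [0.6098 0.2916 0.014 ]
scene dish_center 0.82 [0.5655 0.1546 0.014 ]
scene dish_center 0.63 [0.6438 0.455  0.014 ]
scene dish_center 0.2 [ 0.5973 -0.0497  0.014 ]
scene pad 0.6 [0.6194 0.292  0.001 ]
scene pad 0.56 [ 0.5593 -0.2043  0.001 ]
top dish_center 0.92 [0.5985 0.2996 0.014 ]
top dish_center 0.84 [0.5675 0.1416 0.014 ]
top pad 0.62 [ 0.606  -0.2474  0.001 ]
```

View pics/c.png

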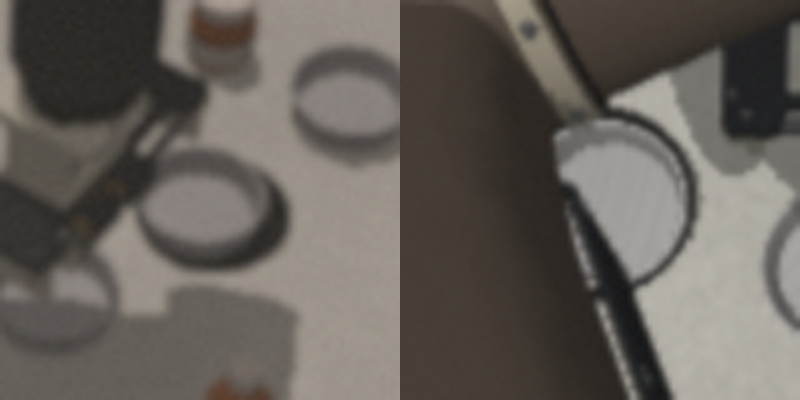

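Run:
```python
from h import *
from scipy.optimize import least_squares
np.set_printoptions(precision=4,suppress=True)
Y=dict(left=.08,middle=0,right=-.08);X=dict(bolttop=(.07,.074),handle=(.018,.095),hinge=(-.034,.064))
P=[(.07,.08,.6219,-.0791),(.07,.08,.6218,-.0809),(.07,0,.613,-.1541),(.07,0,.6144,-.1637),(.07,-.08,.5913,-.2219),(.07,-.08,.5827,-.2409),
(.018,.08,.5784,-.0669),(.018,.08,.5774,-.0674),(.018,0,.5472,-.1438),(.018,0,.5607,-.1438),(.018,-.08,.536,-.2147),(.018,-.08,.5303,-.2162),
(-.034,.08,.5285,-.0547),(-.034,.08,.5253,-.0533),(-.034,0,.5055,-.1307),(-.034,0,.5013,-.1183),(-.034,-.08,.4857,-.2027),(-.034,-.08,.4808,-.1991)]
def mod(q,x,y): c,s=np.cos(q[2]),np.sin(q[2]);return np.array([q[0]+c*x-s*y,q[1]+s*x+c*y])
q0=np.array([.537,-.138,np.radians(-13)])
for n in("scene","top"):
    s=ctrl.snapshot(n)
    for k,(x,z) in X.items():
        for sd,y in Y.items():
            for r in ctrl.spot_point(s,k+"_"+sd)[:4]:
                w=onz(s,r["centre"],z)[:2]
                if np.linalg.norm(w-mod(q0,x,y))<.02: P.append((x,y,*w)); break
P=np.array(P);print(len(P))
f=lambda q:(mod(q,P[:,0],P[:,1]).T-P[:,2:]).ravel()
r=least_squares(f,q0,loss="soft_l1",f_scale=.004);q=r.x
print(q[:2],np.degrees(q[2]),np.std(f(q)))
np.save("q.npy",q)
for k,(x,z) in X.items():
    for sd,y in Y.items(): print(k,sd,mod(q,x,y))
s=ctrl.snapshot("scene");im=s["color"][:,:,::-1].copy();im=cv2.resize(im[180:300,210:370],(800,600),interpolation=cv2.INTER_CUBIC)
for k,(x,z) in X.items():
    for y in Y.values():
        p=((proj(s,[*mod(q,x,y),z])-[210,180]+.5)*5-.5).astype(int); cv2.circle(im,tuple(int(v) for v in p),3,(0,0,255),-1)
cv2.imwrite("pics/d.png",im)
```

```text
35
[ 0.5383 -0.1368] -15.565135498930465 0.005404594110700325
bolttop left [ 0.6272 -0.0785]
bolttop middle [ 0.6058 -0.1556]
bolttop right [ 0.5843 -0.2327]
handle left [ 0.5771 -0.0646]
handle middle [ 0.5557 -0.1417]
handle right [ 0.5342 -0.2187]
hinge left [ 0.527  -0.0506]
hinge middle [ 0.5056 -0.1277]
hinge right [ 0.4841 -0.2048]
```

View pics/d.png

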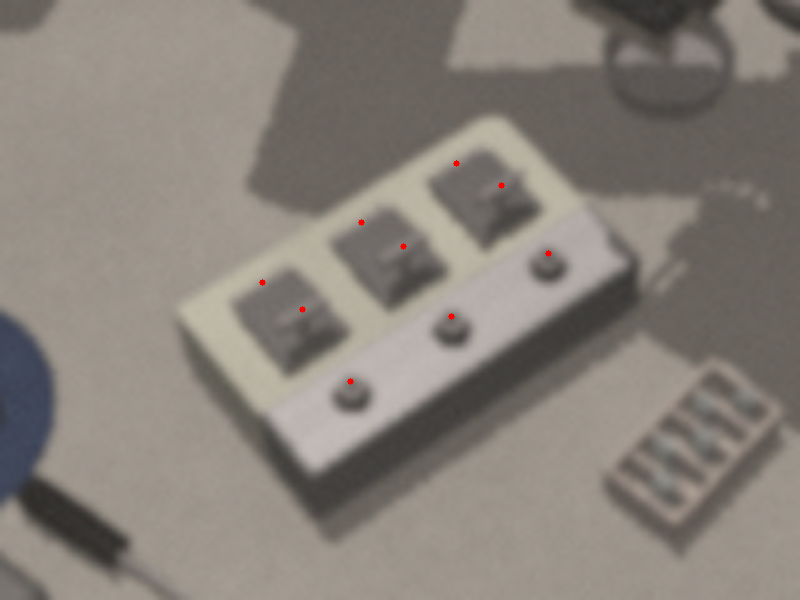

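The overlay dots sit on the bars, hinge edges and bolt heads to within about 2 px. The changer's yaw is about -15°. Next I tap the left bolt.

>>> carry_out(
  deltas=[
    [[-0.02, -0.25, 0, 0.02, -1], [-0.02, -0.5, 0, 0.042, -1], [-0.02, -0.75, 0, 0.042, -1], [-0.02, -0.8, 0.15, 0.042, -1], [-0.02, -0.8, 0.3, 0.042, -1]],
  ],
)

```text
clock: 10.85
tool_pos: [0.6307, -0.0769, 0.1006]
orientation: [179.9, 0.1, 164.7]
force: [-0.4, 0.7, -0.9]
opening: 0.0006
gripper_force: 0.0
```

>>> carry_out(
  deltas=[
    [[0, 0, 0, 0, -1], [0, 0, 0, 0, -1]],
  ],
)

```text
clock: 11.05
tool_pos: [0.6303, -0.0746, 0.1006]
orientation: [-179.9, -0.0, 164.9]
force: [0.2, -0.6, 1.1]
opening: 0.0003
gripper_force: 0.0
```

>>> carry_out(
  deltas=[
    [[0, 0, 0.08, 0, -1], [0, 0, 0.11, 0, -1], [0, 0, 0.13, 0, -1], [0, 0, 0.14, 0, -1], [0, 0, 0.145, 0, -1]],
  ],
)

```text
clock: 11.55
tool_pos: [0.6308, -0.074, 0.0722]
orientation: [180.0, 0.1, 164.9]
force: [-0.1, 1.5, 0.5]
opening: 0.0003
gripper_force: 1.1
```

>>> carry_out(
  deltas=[
    [[0, 0, 0.006, 0, -1], [0, 0, 0.012, 0, -1], [0, 0, 0.016, 0, -1], [0, 0, 0.016, 0, -1]],
  ],
)

```text
clock: 11.95
tool_pos: [0.6306, -0.0745, 0.0683]
orientation: [180.0, 0.0, 164.8]
force: [1.3, 1.5, 1.9]
opening: 0.0004
gripper_force: 0.9
```

>>> carry_out(
  deltas=[
    [[0, 0, 0.006, 0, -1], [0, 0, 0.012, 0, -1], [0, 0, 0.016, 0, -1], [0, 0, 0.016, 0, -1]],
  ],
)

```text
clock: 12.35
tool_pos: [0.6307, -0.0745, 0.0662]
orientation: [180.0, 0.1, 164.9]
force: [-2.8, 3.2, 11.3]
opening: 0.0007
gripper_force: 5.5
```

The left bolt gave 8 mm and then stopped at z = 0.066 with 11 N. I'll re-tap it lightly to check that it stays down.

>>> carry_out(
  deltas=[
    [[0, 0, -0.06, 0, -1], [0, 0, -0.1, 0, -1], [0, 0, -0.06, 0, -1], [0, 0, -0.03, 0, -1], [0, 0, -0.03, 0, -1]],
  ],
)

```text
clock: 12.85
tool_pos: [0.6289, -0.0746, 0.0692]
orientation: [-179.9, -0.2, 164.8]
force: [0.1, 0.2, 0.2]
opening: -0.0001
gripper_force: 0.0
```

>>> carry_out(
  deltas=[
    [[0, 0, -0.2, 0, -0.3], [0, 0, -0.4, 0, 0.36], [0, 0, -0.4, 0, 0.36], [0, 0, -0.4, 0, 0.36], [0, 0, -0.4, 0, 0.36]],
  ],
)

```text
clock: 13.35
tool_pos: [0.6294, -0.0745, 0.1498]
orientation: [-180.0, -0.1, 164.8]
force: [-0.3, -0.4, 0.5]
opening: 0.035
gripper_force: 0.0
```

The re-tap met no force at 0.069, so the left bolt stays sunk and it is the loose one. Before grasping I check the dish and the left handle.

Run:
```python
from h import *
np.set_printoptions(precision=4,suppress=True)
ims=[]
for n in("scene","top"):
    s=ctrl.snapshot(n)
    for k,z in(("dish_center",.014),("pad",.001),("handle_left",.095),("hinge_left",.064)):
        for r in ctrl.spot_point(s,k)[:3]: print(n,k,np.round(r["p"],2),np.round(r["centre"]),onz(s,r["centre"],z))
    for c0 in([.61,.29,.01],[.577,-.065,.09]):
        c=proj(s,c0).astype(int);im=s["color"][:,:,::-1][max(c[1]-30,0):c[1]+30,max(c[0]-40,0):c[0]+40]
        ims.append(cv2.resize(im,(400,300),interpolation=cv2.INTER_CUBIC))
cv2.imwrite("pics/e.png",np.vstack([np.hstack(ims[:2]),np.hstack(ims[2:])]))
```

```text
scene dish_center 0.98 [374. 172.] [0.609  0.2935 0.014 ]
scene dish_center 0.91 [402. 153.] [0.6444 0.4446 0.014 ]
scene dish_center 0.44 [344. 191.] [0.5694 0.1491 0.014 ]
scene pad 0.65 [375. 173.] [0.6111 0.3023 0.001 ]
scene pad 0.49 [346. 271.] [ 0.7645 -0.1165  0.001 ]
scene handle_left 0.68 [350. 131.] [0.4522 0.3561 0.095 ]
scene handle_left 0.57 [308. 216.] [ 0.5714 -0.0643  0.095 ]
scene handle_left 0.28 [289. 227.] [ 0.5476 -0.1401  0.095 ]
scene hinge_left 0.65 [300. 217.] [ 0.536  -0.0671  0.064 ]
top dish_center 0.86 [176. 171.] [0.6435 0.4523 0.014 ]
top dish_center 0.71 [228. 185.] [0.6021 0.2953 0.014 ]
top pad 0.52 [230. 180.] [0.6188 0.2936 0.001 ]
top handle_left 0.71 [463. 275.] [ 0.3388 -0.353   0.095 ]
top handle_left 0.64 [351. 188.] [ 0.5743 -0.0596  0.095 ]
top hinge_left 0.73 [347. 207.] [ 0.5259 -0.0497  0.064 ]
top hinge_left 0.17 [356. 175.] [ 0.6202 -0.078   0.064 ]
```

View pics/e.png

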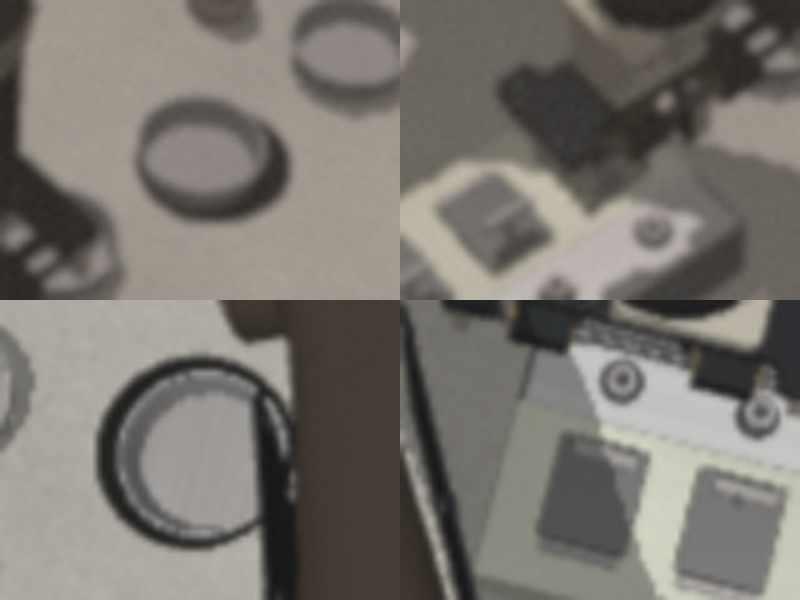

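The top crop shows the dish with the black pad visible around it on the left and bottom, so it is slightly off-centre. The caps and handles are clear. I'll fit the circles to measure the dish's offset from the pad.

```bash
cat > fit.py <<'E'
from h import *
from scipy.optimize import differential_evolution as DE
np.set_printoptions(precision=4,suppress=True)
a=np.linspace(0,2*np.pi,180,endpoint=False)
S={n:ctrl.snapshot(n) for n in("scene","top")}
for s in S.values(): s["g"]=cv2.GaussianBlur(cv2.cvtColor(s["color"],cv2.COLOR_RGB2GRAY),(0,0),.6).astype(np.float32)
def samp(s,c,r,z):
    X=np.stack([c[0]+r*np.cos(a),c[1]+r*np.sin(a),np.full_like(a,z)])
    p=np.array(s["camera_matrix"])@(np.array(s["R"])@X+np.array(s["t"])[:,None]);p=(p[:2]/p[2]).astype(np.float32)
    return cv2.remap(s["g"],p[0][None],p[1][None],cv2.INTER_LINEAR)[0]
def pad(q,names): # dark inside, bench outside
    return -sum(np.clip(samp(S[n],q,.063,.001)-samp(S[n],q,.057,.001),0,60).mean() for n in names)
def rim(q,names): # outer rim edge: bright rim, darker outside ; inner floor bright disc
    return -sum(np.clip(samp(S[n],q,.0485,.028)-samp(S[n],q,.053,.028),0,60).mean() for n in names)
def flo(q,names): # floor disc edge bright inside
    return -sum(np.clip(samp(S[n],q,.038,.003)-samp(S[n],q,.044,.006),0,60).mean() for n in names)
for names in(["top"],["scene"],["top","scene"]):
    for f in(pad,rim,flo):
        r=DE(f,[(.58,.64),(.26,.33)],args=(names,),seed=0,tol=1e-6); print(names,f.__name__,r.x,round(r.fun,1))
E
python3 fit.py
```

```text
['top'] pad [0.6139 0.2987] -48.1
['top'] rim [0.607  0.2887] -38.0
['top'] flo [0.6214 0.3012] -32.3
['scene'] pad [0.6138 0.2954] -34.1
['scene'] rim [0.6098 0.2854] -9.2
['scene'] flo [0.6103 0.2877] -19.4
['top', 'scene'] pad [0.6136 0.2965] -80.8
['top', 'scene'] rim [0.607  0.2887] -46.1
['top', 'scene'] flo [0.6079 0.288 ] -48.8
```

The dish is about 10 mm off the pad's centre and the foot has 16 mm of room, so it is fully on the pad and I leave it. Next is the left handle. I'll grip the bar by its two ends so it can pivot between the pads while the tool stays upright.

>>> carry_out(
  deltas=[
    [[0.1, -0.01, 0, 0, 0.36], [0.2, -0.02, 0, 0, 0.36], [0.27, -0.02, 0, 0, 0.36], [0.27, -0.02, 0.1, 0, 0.36], [0.27, -0.02, 0.1, 0, 0.36]],
  ],
)

```text
clock: 14.45
tool_pos: [0.5754, -0.0642, 0.1294]
orientation: [-180.0, -0.2, 164.8]
force: [-0.2, -0.3, 0.3]
opening: 0.06
gripper_force: 0.0
```

Run:
```python
from h import *
o=ctrl.get_obs();print(o["tool_pos"],o["orientation"],o["opening"])
q=np.load("q.npy")
ims=[]
for n in("scene","top"):
    s=ctrl.snapshot(n);c0=[.577,-.065,.095]
    c=proj(s,c0).astype(int)-[32,32];im=cv2.resize(s["color"][c[1]:c[1]+64,c[0]:c[0]+64,::-1],(384,384),interpolation=cv2.INTER_CUBIC)
    for X in(c0,o["tool_pos"]): cv2.circle(im,tuple(int(v) for v in (proj(s,X)-c+.5)*6),3,(0,0,255) if X is c0 else (0,255,0),-1)
    ims.append(im)
cv2.imwrite("pics/f.png",np.hstack(ims))
```

```text
[ 0.5753913  -0.06416552  0.12938663] [-1.79961297e+02 -1.56352578e-01  1.64829030e+02] 0.06002341023738034
```

View pics/f.png

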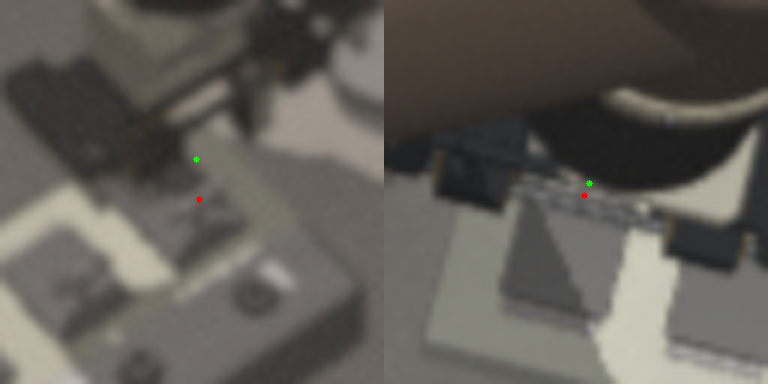

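The fingers straddle the left bar: in the scene crop the predicted bar point at (200,200) lies on the bar. Now I descend.

>>> carry_out(
  deltas=[
    [[0, 0, 0.06, 0, 0.36], [0, 0, 0.12, 0, 0.36], [0, 0, 0.18, 0, 0.36], [0, 0, 0.23, 0, 0.36], [0, 0, 0.26, 0, 0.36]],
  ],
)

```text
clock: 15.05
tool_pos: [0.5764, -0.0644, 0.0773]
orientation: [-180.0, -0.1, 164.8]
force: [0.0, 0.2, -0.5]
opening: 0.0595
gripper_force: 0.0
```

>>> carry_out(
  deltas=[
    [[0, 0, 0, 0, 0.1], [0, 0, 0, 0, -0.1], [0, 0, 0, 0, -0.2], [0, 0, 0, 0, -0.3], [0, 0, 0, 0, -0.4]],
  ],
)

```text
clock: 15.55
tool_pos: [0.5769, -0.0656, 0.0796]
orientation: [-179.9, 0.0, 164.9]
force: [0.4, -8.3, 1.0]
opening: 0.0352
gripper_force: 30.0
```

The fingers hold the bar by its ends: 35 mm opening at 30 N. I now lift along the hinge arc.

>>> carry_out(
  deltas=[
    [[0.013, -0.005, -0.02, 0, -0.4], [0.0275, -0.005, -0.039, 0, -0.4], [0.043, -0.005, -0.056, 0, -0.4], [0.06, -0.005, -0.073, 0, -0.4], [0.079, -0.005, -0.088, 0, -0.4]],
  ],
)

```text
clock: 16.05
tool_pos: [0.5613, -0.0615, 0.0971]
orientation: [-180.0, 0.0, 164.8]
force: [1.4, -6.0, -2.1]
opening: 0.0353
gripper_force: 30.0
```

>>> carry_out(
  deltas=[
    [[0.0195, -0.005, -0.013, 0, -0.4], [0.04, -0.005, -0.025, 0, -0.4], [0.062, -0.005, -0.035, 0, -0.4], [0.084, -0.005, -0.044, 0, -0.4], [0.107, -0.005, -0.0505, 0, -0.4]],
  ],
)

```text
clock: 16.55
tool_pos: [0.5409, -0.0561, 0.1072]
orientation: [180.0, 0.1, 164.9]
force: [3.1, 0.1, -1.3]
opening: 0.0354
gripper_force: 30.0
```

>>> carry_out(
  deltas=[
    [[0, 0, 0, 0, -0.4], [0, 0, 0, 0, -0.4], [0, 0, 0, 0, -0.4]],
  ],
)

```text
clock: 16.85
tool_pos: [0.5413, -0.0562, 0.107]
orientation: [180.0, 0.1, 164.9]
force: [3.9, 1.1, 3.0]
opening: 0.0349
gripper_force: 30.0
```

Run:
```python
from h import *
np.set_printoptions(precision=4,suppress=True)
o=ctrl.get_obs();print(o["tool_pos"],o["force"],o["opening"],o["gripper_force"])
ims=[]
for n in("scene","top"):
    s=ctrl.snapshot(n)
    for k in("dish_center","pad"):
        for r in ctrl.spot_point(s,k)[:4]: print(n,k,np.round(r["p"],2),onz(s,r["centre"],.01))
    for k in("handle_left",):
        for r in ctrl.spot_point(s,k)[:3]: print(n,k,np.round(r["p"],2),onz(s,r["centre"],.1227))
    c=proj(s,[.56,-.1,.08]).astype(int)-[40,50];im=cv2.resize(s["color"][c[1]:c[1]+100,c[0]:c[0]+80,::-1],(400,500),interpolation=cv2.INTER_CUBIC)
    ims.append(im)
cv2.imwrite("pics/g.png",np.hstack(ims))
```

```text
[ 0.5413 -0.0562  0.107 ] [3.8851 1.1288 2.9695] 0.034914392171242245 30.000303983688354
scene dish_center 0.92 [0.6044 0.2914 0.01  ]
scene dish_center 0.85 [0.6459 0.4376 0.01  ]
scene dish_center 0.65 [0.57   0.1542 0.01  ]
scene dish_center 0.58 [0.6131 0.2977 0.01  ]
scene pad 0.59 [0.6152 0.2936 0.01  ]
scene pad 0.24 [ 0.601  -0.0519  0.01  ]
scene handle_left 0.42 [ 0.5373 -0.062   0.1227]
top dish_center 0.98 [0.6405 0.4529 0.01  ]
top dish_center 0.53 [0.6082 0.2982 0.01  ]
top pad 0.52 [0.6139 0.2859 0.01  ]
top handle_left 0.59 [ 0.5374 -0.0536  0.1227]
```

View pics/g.png

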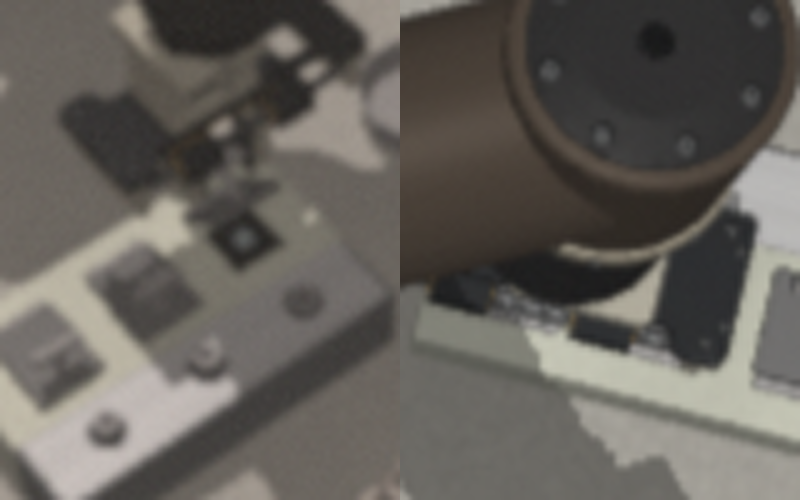

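The scene crop shows the left cap tilted open with its port exposed at about (243,238), the left bolt sunk and the other two caps shut. The bar has moved 37 mm back and 28 mm up, which makes about 45 degrees. I'm handing in while still holding it.

```bash
python3 -c "
from plant import ctrl
print(ctrl.close_job())"
```

```text
the job is handed in; nothing more can be done
None
```

I slid the dish fully onto the pad (about 10 mm off centre, with 16 mm allowed), found the left bolt to be the loose one (8 mm, stays down), and handed in while still holding the left cap open at about 45°; the other caps stayed shut.

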